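Move a snap-in chaff filter to the blow-out dock

ROBOT

A 6-joint arm with a two-finger parallel gripper is mounted at the origin on the work surface. World frame = base frame: x ahead of the robot, y to its left, z up, the work surface at z = 0. Lengths are in m, angles in rad, forces in N, time in s.
With the tool pointing down it reaches from about 0.375 to 0.975 m from the base axis. Payload 3.8 kg.
Tool frame: the origin (TCP) lies midway between the tips of the shut fingers; the grasp point (between the pads) lies 19 mm behind it; z points along the fingers, y is the direction in which the jaws open and shut (so a half turn about z gives the same grasp; the last joint's range is limited). The gripper opens to 85 mm and grips with 20 to 120 N. Pads are 22 mm wide; open, the fingers measure 114 mm over their backs; the gripper's body (76 mm by 85 mm) begins 54 mm behind the grasp point. The pads swing forward as they close: fully open they stand 13 mm farther back than shut.
Start: joints at [-1.246, 0.264, 1.604, -0, 1.274, -0.037], TCP at [0.239, -0.631, 0.231] pointing down, gripper open.
Joint ranges: [-2.63, 2.63], [-0.94, 2.18], [0.31, 2.57], [-1.31, 4.45], [0, 2.66], [-2.55, 2.55]. Speed limits (rad/s): [2.57, 2.57, 3.14, 3.14, 3.14, 3.14].

INTERFACE

Orientations are given as a rotation vector (axis times angle).
In Python, from workcell import bot gives the robot as it stands.
- The arm moves only by the tool drive_tool, never from a script. Its argument "steps" is a list of rows, each a list of 2 entries, a list of its own where there are three numbers: the shift along the tool's x, y, z in mm, then the turn about the tool's z in degrees. In form: [[[dx, dy, dz], twist], ...]. A call has 1 to 8 rows; each row shifts and turns the commanded pose from where the row before left it, along the tool's axes as they then stand; what a row does not reach is not made up. A row lasts 1/12 s, in which the tool goes at most 41.7 mm and 7.16 degrees, less where a joint would pass 70% of its speed; a pose out of reach is approached as far as the arm can. A call is refused whole if a number of a shift passes 41.7 or a number of a turn 7.16, either way. A call with a gripper value outside its range is refused whole. "jaw" is the opening, from 0 (shut) to 1 (fully open), set as the call begins (left out, the last holds). The fingers move at their own pace and stop on an object; "force" is the grip in N (left out, the last holds). Time passes only in rows, so rows that do not move let the fingers close. It gives the time, the measured TCP pose, the force and the opening at its end, in the units of the state.
- bot.read_state(): the state, without advancing time (a new reading comes with each control period).
- bot.read_camera(name): name is "side" or "top" or "wrist"; returns the picture (384x512x3 uint8, red, green, blue); there is no depth.
- bot.camera_info(name): a dict with "fx", "fy", "cx", "cy" (pixels), "position" and "attitude" of the camera in the world. Camera axes: x right, y down, z forward; pixel columns grow to the right and rows downward; lengths in m; the calibration is good to about 2 mm. The wrist camera is an equidistant fisheye: a pixel r from the principal point sees the ray r / f radians off the axis. A picture is of the moment at which its call begins: read the wrist's pose just before it. camera_info takes no time and is no camera call; for the wrist camera it gives the pose at the moment of the call.
- bot.finish_job(): hands the job in, once; it reports no verdict.
The state is a dict: "time": time; "q": joint angles; "joint_vel": joint speeds; "joint_torque": joint torques, N m; "tool_pos": TCP position; "tcp_rot": TCP orientation; "wrist_force": force on the tool from outside, world axes, zero at the start; "torque": the same for the moment, N m; "width": opening from 0.0 (shut) to 1.0 (fully open).
Only numpy, scipy, OpenCV 4.12 (cv2) and the standard library are available. Lean on these libraries where they do the work, as an engineer would, in place of code of your own. Each camera call takes 0.05 s, during which the arm holds its last target.

TASK

Pinch the two sprung tabs of the chaff filter cartridge together to free it from the black chaff collector, lift it straight out, and press it gently but fully home in the socket of the aluminium blow-out dock, so that both tabs spring back out under its lips and it stays locked in upright when you let go. The dock's socket is loose between its rails and may not stand quite in the middle, so feel for it. Never force the cartridge against either holder, and leave the other things on the bench where they are.

Things in the scene. Friction and masses are not known exactly. Their poses are not given: they have to be found in the camera images.
- cartridge: Chaff filter cartridge: loose upright block 36 mm (x) by 30 mm (y) by 86 mm (z), 0.15 to 0.28 kg, steel cage below, black cap above, square bottom edges. Origin at the centre of its underside, z up. A grey sprung tab on its +y and its -y side; half a turn about z makes no difference. More than about 40 N between cartridge and holder cracks something.
- tab_a (a joint): How far the +y tab is pressed in, m: 0 free, 0.006 at its stop; must be over 0.0045 to pass a lip. The tab is an upright plate, 20 mm wide (x), 4 mm thick, 20 to 82 mm above the cartridge's underside; its outer face is at y = 25 mm free, 19 mm pinched. It slides straight in on a spring, 4 N to start, 10 N at the stop. A grip of 20 to 40 N pinches both tabs and carries the cartridge.
- tab_b (a joint): The same for the -y tab (mirror image): 50 mm over both tabs when free, 38 mm when pinched. While the cartridge is seated, only the part of the tabs above the holder's rim, 42 to 82 mm above its underside, can be reached.
- cartridge_barbs (a point): Point on the cartridge's mid axis, 27 mm above its underside, level with the top of the barbs. Each tab has a barb 19 to 27 mm above the underside, 18 mm wide, reaching out to |y| = 30 mm free, 24 mm pinched. The barbs are square above and below: both tabs must be kept fully pinched while coming out and while going in.
- collector: Black chaff collector fixed to the bench, base 110 by 110 mm, short steel outlet stub towards its +x, one rectangular snap socket on top. Origin at the centre of its underside, z up. The cartridge starts snapped in here, axes alike, its underside on a sprung rubber seat 20 mm up (gives up to 4 mm at 3 to 6 N), its barbs 3 mm under the lips.
- collector_rim (a point): Centre of the collector's socket opening at the rim, 62 mm above its underside. The opening is 39 mm (x) by 53 mm (y); lips on the +y and -y sides are 12 mm thick with room for the barbs beneath.
- dock: Blow-out dock: aluminium base 130 (x) by 110 (y) mm fixed to the bench, two steel rails along its x, and between them an aluminium socket block 63 by 86 mm with a brass air nipple at +x. Origin at the centre of the base's underside, z up. Locked in, the cartridge's x axis lies along the dock's x, either way round, its underside about 23 mm up.
- dock_mid (a point): Point fixed to the dock's base at the socket's rim height, 62 mm up, mid-travel of the socket. The socket itself is not reported: its centre stands up to 12 mm either way along the dock's x from here (in y it is centred). It slides with about 2 N of friction. Opening 39 by 53 mm, 2 mm chamfer at 45 degrees: a cartridge within about 3 mm slips in and the socket centres itself.
- dock_seat_stop (a point): Point on the dock's base axis 20 mm up, the height of the socket's sprung rubber seat when pressed to its stop; unpressed it is 28 mm up (5 N at first, 10 N at the stop). The lips are 50 to 62 mm up: the tabs lock only if let go with the cartridge's underside less than 23 mm up; then the seat lifts it 3 mm against the lips.
- cup: White cup, 66 mm wide, 55 mm high, between the two holders; bystander. Origin under its centre.
- spoon: Spoon lying at the right; bystander.
- brush: Brush lying towards the back; bystander.
- jar_a: Glass jar 68 mm wide, 85 mm high, at the back; bystander.
- jar_b: A second such jar; bystander.
- bowl: White bowl 110 mm wide, 50 mm high, at the left; bystander.
- tub: White tub 90 mm wide, 50 mm high, at the right; bystander.
Mind the look-alikes: they are no part of the job. What is shaped like the cartridge but purple is not meant.

How it is judged:
On the way:
1. the cartridge is out of the collector: its underside above the collector's rim (z of cartridge in the frame of collector above 0.063 m), for 0.1 s.
At the end, for the whole second after the job is handed in: The cartridge is locked in the dock's socket: its underside 18.5 to 24.5 mm above the dock's underside, within 16 mm of the dock's origin along its x and 5 mm along its y, less than 0.1 rad from upright, at rest, both tabs sprung back out (pressed less than 2 mm) (z of cartridge in the frame of dock between 0.0185 and 0.0245 m and x of cartridge in the frame of dock between -0.016 and 0.016 m and y of cartridge in the frame of dock between -0.005 and 0.005 m and angle between cartridge's own z axis and vertical below 0.1 rad and value of joint each of tab_a, tab_b below 0.002 m and linear speed of cartridge below 0.02 m/s); the robot touches nothing.
It fails at once if the cartridge is forced against the collector (over 40 N) (contact force between cartridge and collector above 40 N).
It fails at once if the cartridge is forced against the dock (over 40 N) (contact force between cartridge and dock above 40 N).
It fails at once if a bystander (cup, spoon, brush, jar, bowl or tub) is moved by more than 30 mm (distance of any of cup, spoon, brush, jar_a, jar_b, bowl, tub from where it was at the start of the episode above 0.03 m).
It also fails if it takes over 58 s, if anything falls off the work surface, if the arm or the gripper's body presses on something with over 40 N, if the wrist force passes 120 N, or if a joint passes its speed limit or range.

## Working session

There is one attempt and no reset: what is moved stays moved. The work goes in short steps, Python scripts to look and compute and a tool call to move; the robot and the scene stay as the last step left them, time stands still between calls to the robot, and variables do not carry over. Pictures are saved under pics/ and viewed, and the job is handed in when it is done.

Besides the shell and the picture viewer there is one more tool, called after "Call:" as a command line: name --argument value ..., lists and objects as JSON in quotes. drive_tool: Moves the arm, as the interface text tells. Its arguments: {"type":"object","properties":{"steps":{"type":"array","items":{"type":"array"}},"jaw":{"type":"number"},"force":{"type":"number"}},"required":["steps"]}

```bash
ls; mkdir -p pics; python3 - <<'E'
from workcell import bot
import cv2
s=bot.read_state();print(s)
for n in("top","side","wrist"):
    print(n,bot.camera_info(n)); cv2.imwrite(f"pics/{n}0.png",bot.read_camera(n)[:,:,::-1])
E
```

```text
pics
{'time': 0.0, 'q': array([-1.24590290e+00,  2.64745018e-01,  1.60539410e+00,  8.99240515e-06,
        1.27367479e+00, -3.68921313e-02]), 'joint_vel': array([-0.00059036, -0.00023397,  0.00201182,  0.00128427,  0.00031412,
       -0.00016062]), 'joint_torque': array([-5.01892919e-04, -5.15113306e+01, -3.67313612e+01, -2.27574367e-05,
        1.28411743e-02,  1.00665852e-05]), 'tool_pos': array([ 0.23868486, -0.63060809,  0.22995664]), 'tcp_rot': array([-3.08816985e+00, -5.64797402e-01,  4.87001623e-04]), 'wrist_force': array([ 1.14023588, -0.05329979, -0.35536003]), 'torque': array([-0.0560016 , -0.00912855, -0.02875449]), 'width': 1.0022503918305965}
top {'fx': 353.2196154208481, 'fy': 353.2196154208481, 'cx': 254.93299093673204, 'cy': 188.8892937437255, 'position': array([0.53297178, 0.02083639, 0.97560022]), 'attitude': array([-2.17645223,  2.19512599, -0.09344127])}
side {'fx': 347.97562277067954, 'fy': 347.97562277067954, 'cx': 254.95189907492068, 'cy': 191.92504002059738, 'position': array([0.56241733, 0.723731  , 0.67267881]), 'attitude': array([-0.08367255,  2.81823692, -1.30915066])}
wrist {'fx': 297.3186396354542, 'fy': 297.3186396354542, 'cx': 252.6502920321462, 'cy': 196.38722456792746, 'position': array([ 0.31626878, -0.60220515,  0.3713144 ]), 'attitude': array([ 2.35352165, -1.62592709, -0.27136057])}
```

View pics/top0.png

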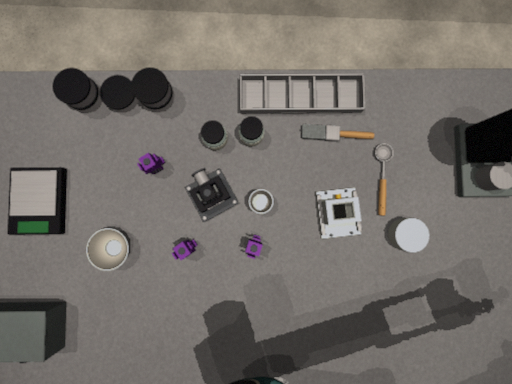

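View pics/side0.png

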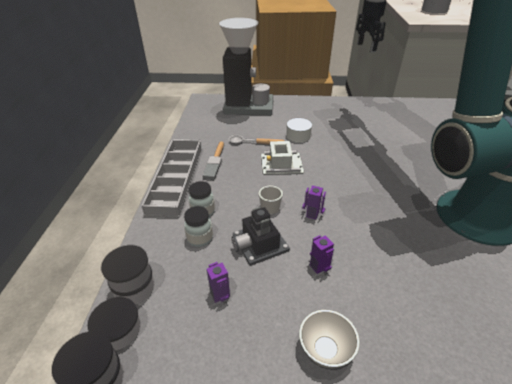

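View pics/wrist0.png

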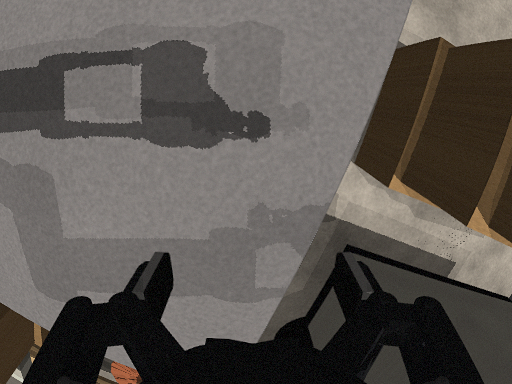

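The collector with the black-capped cartridge is at about (209,193) in the top view and (262,235) in the side view. The purple look-alikes are at (150,162), (183,249) and (254,246) in the top view. The cartridge meant is the black and steel one in the collector. The dock is at (342,213). I'll enlarge both.

```bash
python3 - <<'E'
import cv2,numpy as np
t=cv2.imread("pics/top0.png");s=cv2.imread("pics/side0.png")
f=lambda im,x,y,w,h,k:cv2.resize(im[y:y+h,x:x+w],None,fx=k,fy=k,interpolation=cv2.INTER_CUBIC)
cv2.imwrite("pics/c1.png",np.hstack([f(t,179,163,60,64,6.25),f(t,310,180,60,64,6.25)]))
cv2.imwrite("pics/c2.png",np.hstack([f(s,222,195,75,75,5),f(s,250,130,75,75,5)]))
E
```

```text
(no output)
```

View pics/c1.png

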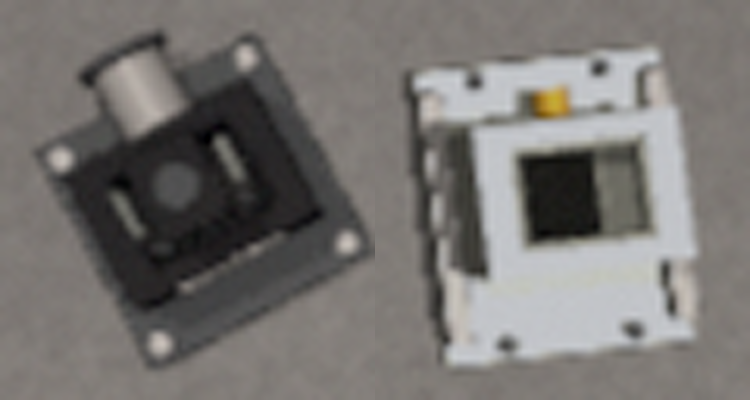

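View pics/c2.png

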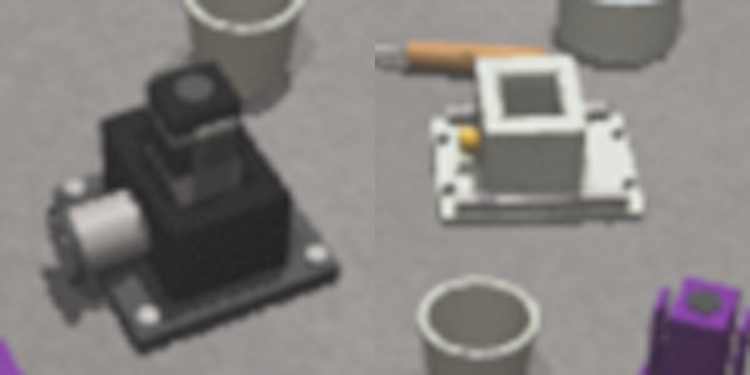

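```bash
cat > h.py <<'E'
import numpy as np
from scipy.spatial.transform import Rotation as R
from workcell import bot
def ray(cam,uv):
    c=bot.camera_info(cam) if isinstance(cam,str) else cam
    u,v=uv; d=np.array([(u-c['cx'])/c['fx'],(v-c['cy'])/c['fy'],1.])
    if cam=='wrist' or c.get('fish'):
        r=np.hypot(d[0],d[1]); 
        d=np.array([d[0]/r*np.sin(r),d[1]/r*np.sin(r),np.cos(r)]) if r>1e-9 else d
    return np.array(c['position']),R.from_rotvec(c['attitude']).apply(d)
def at(cam,uv,z):
    p,d=ray(cam,uv); return p+d*(z-p[2])/d[2]
E
python3 - <<'E'
from h import *
def tp(l,ox,oy,k,z,cam='top'): return np.array([at(cam,(ox+a/k,oy+b/k),z)[:2] for a,b in l])
def show(n,P):
    c=P.mean(0); 
    print(n,c.round(4),[round(float(np.linalg.norm(P[i]-P[(i+1)%len(P)])),4) for i in range(len(P))],[round(float(np.degrees(np.arctan2(*(P[(i+1)%len(P)]-P[i])[::-1]))),1) for i in range(len(P))])
show('colbase',tp([(36,148),(252,33),(375,250),(155,370)],179,163,6.25,.008))
show('bolts',tp([(61,159),(246,55),(347,242),(160,344)],179,163,6.25,.01))
print('cap',tp([(177,185)],179,163,6.25,.106))
print('cap side',tp([(194,87)],222,195,5,.106,'side'))
show('dockbase',tp([(38,72),(283,48),(317,335),(73,367)],310,180,6.25,.008))
show('open',tp([(142,150),(265,137),(282,237),(152,247)],310,180,6.25,.061))
show('block',tp([(95,127),(300,105),(323,257),(113,282)],310,180,6.25,.062))
show('opside',tp([(492,73),(557,70),(568,118),(500,121)],250-75,130,5,.061,'side'))
show('bkside',tp([(473,60),(574,55),(586,130),(484,136)],250-75,130,5,.062,'side'))
show('baseside',tp([(432,120),(603,105),(645,218),(443,222)],250-75,130,5,.008,'side'))
E
```

```text
colbase [0.5923 0.1313] [0.1073, 0.1102, 0.1091, 0.1107] [-62.1, -150.8, 118.2, 28.3]
bolts [0.5922 0.1315] [0.0928, 0.0937, 0.0926, 0.0921] [-60.8, -151.9, 118.2, 28.2]
cap [[0.59214929 0.13093802]]
cap side [[0.59014093 0.1276901 ]]
dockbase [ 0.5405 -0.2154] [0.1088, 0.1262, 0.1077, 0.1295] [-84.9, -175.0, 96.9, 5.5]
open [ 0.545  -0.2161] [0.0515, 0.0418, 0.0541, 0.0402] [-84.5, -172.0, 93.9, 4.4]
block [ 0.545  -0.2148] [0.0859, 0.0634, 0.0877, 0.0643] [-84.4, -173.2, 96.2, 5.3]
opside [ 0.5431 -0.2159] [0.0425, 0.0558, 0.0428, 0.0556] [-172.2, 96.7, 7.5, -83.6]
bkside [ 0.5432 -0.2154] [0.0668, 0.0872, 0.0636, 0.0877] [-171.8, 94.1, 8.9, -83.8]
baseside [ 0.5401 -0.2149] [0.119, 0.1295, 0.1275, 0.1146] [-168.1, 100.2, 4.9, -83.8]
```

```bash
cat >> h.py <<'E'
def plan(x,y,z,yaw,show=True):
    """yaw: desired world angle of tool x (deg, mod 180). prints total tool-frame shift now and twist"""
    s=bot.read_state(); Rm=R.from_rotvec(s['tcp_rot']); M=Rm.as_matrix()
    cur=np.degrees(np.arctan2(M[1,0],M[0,0]))
    d=np.array([x,y,z])-s['tool_pos']
    t=M.T@d*1000
    tw=-((yaw-cur+90)%180-90)
    print('t',round(s['time'],2),'pos',s['tool_pos'].round(4),'yaw',round(cur,2),'tilt',M[:,2].round(4),'q',s['q'].round(2),'F',s['wrist_force'].round(1),'w',round(s['width'],3))
    print('shift tool mm',t.round(1),'twist deg',round(tw,2), 'M', M.round(3).tolist())
E
python3 - <<'E'
from h import *
plan(.592,.131,.19,28.5)
c=bot.camera_info('wrist');print(R.from_rotvec(c['attitude']).as_matrix().round(2))
E
```

```text
t 0.15 pos [ 0.2387 -0.6307  0.2302] yaw 20.73 tilt [-6.0e-04  1.8e-03 -1.0e+00] q [-1.25  0.26  1.61  0.    1.27 -0.04] F [-0.1  0.7 -0.2] w 1.0
shift tool mm [ 600.  -587.3   41.4] twist deg -7.77 M [[0.935, 0.354, -0.001], [0.354, -0.935, 0.002], [0.0, -0.002, -1.0]]
[[ 0.35 -0.89 -0.3 ]
 [-0.94 -0.34 -0.11]
 [-0.    0.32 -0.95]]
```

Call:
drive_tool --steps '[[[15, -15, 0], 0], [[28, -27, 0], 0], [[28, -27, 0], 0], [[28, -28, 0], 0], [[28, -28, 0], 0], [[28, -28, 0], 0], [[28, -28, 0], 0], [[28, -28, 0], 0]]' --jaw 1 --force 30

```text
time: 0.82
tool_pos: [0.3625, -0.3592, 0.231]
tcp_rot: [-3.09, -0.564, 0.0]
wrist_force: [1.7, -1.0, 0.5]
width: 0.999
```

Call:
drive_tool --steps '[[[28, -28, 0], 0], [[28, -28, 0], 0], [[28, -28, 0], 0], [[28, -28, 0], 0], [[28, -28, 0], 0], [[28, -28, 0], 0], [[28, -28, 0], 0], [[28, -28, 0], 0]]'

```text
time: 1.48
tool_pos: [0.4926, -0.0704, 0.2312]
tcp_rot: [3.09, 0.565, 0.0]
wrist_force: [0.8, 0.0, 0.3]
width: 1.003
```

```bash
python3 - <<'E'
from h import *
plan(.592,.131,.19,28.5)
E
```

```text
t 1.48 pos [ 0.4926 -0.0704  0.2312] yaw 20.73 tilt [ 1.e-04 -1.e-04 -1.e+00] q [-0.19 -0.08  1.97 -0.    1.24  1.02] F [0.8 0.  0.3] w 1.003
shift tool mm [ 164.2 -153.2   41.2] twist deg -7.77 M [[0.935, 0.354, 0.0], [0.354, -0.935, -0.0], [0.0, 0.0, -1.0]]
```

Call:
drive_tool --steps '[[[28, -26, 0], 0], [[28, -26, 0], 0], [[28, -26, 0], 0], [[28, -26, 0], 0], [[28, -26, 5], 0], [[22, -20, 10], 0], [[2, -3, 10], -4], [[0, 0, 10], -3.8]]'

```text
time: 2.15
tool_pos: [0.5922, 0.1313, 0.1954]
tcp_rot: [-3.042, -0.784, 0.0]
wrist_force: [-0.3, 0.1, -0.5]
width: 1.002
```

Call:
drive_tool --steps '[[[0, 0, 6], 0], [[0, 0, 0], 0]]'

```text
time: 2.32
tool_pos: [0.5902, 0.1287, 0.1879]
tcp_rot: [-3.045, -0.772, 0.007]
wrist_force: [0.3, -0.4, -0.6]
width: 0.996
```

```bash
python3 - <<'E'
from h import *
import cv2
plan(.592,.131,.19,28.5)
c=bot.camera_info('wrist'); im=bot.read_camera('wrist')
np.save('c1.npy',c,allow_pickle=True)
cv2.imwrite('pics/w1.png',im[:,:,::-1])
plan(.592,.131,.068,28.5)
E
```

```text
t 2.32 pos [0.5902 0.1287 0.1879] yaw 28.44 tilt [-4.2e-03 -8.0e-04 -1.0e+00] q [ 0.17  0.16  1.81 -0.    1.18  1.25] F [ 0.3 -0.4 -0.6] w 0.996
shift tool mm [ 2.7 -1.2 -2.1] twist deg -0.06 M [[0.879, 0.476, -0.004], [0.476, -0.879, -0.001], [-0.004, -0.001, -1.0]]
t 2.37 pos [0.5908 0.1285 0.1891] yaw 28.42 tilt [-2.4e-03 -5.0e-04 -1.0e+00] q [ 0.17  0.16  1.8  -0.    1.18  1.25] F [-0.1 -0.7  0. ] w 1.004
shift tool mm [  2.6  -1.6 121.1] twist deg -0.08 M [[0.879, 0.476, -0.002], [0.476, -0.879, -0.001], [-0.002, -0.001, -1.0]]
```

View pics/w1.png

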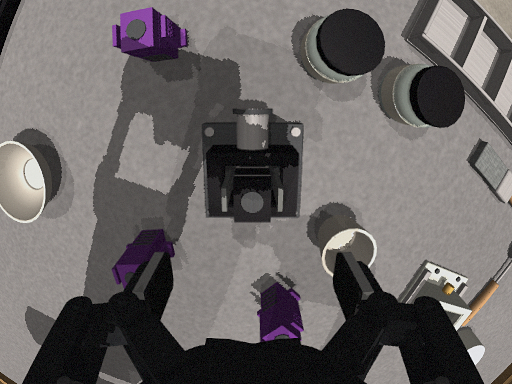

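```bash
python3 - <<'E'
import cv2
im=cv2.imread('pics/w1.png')
cv2.imwrite('pics/w1c.png',cv2.resize(im[100:230,190:315],None,fx=4.5,fy=4.5,interpolation=cv2.INTER_CUBIC))
E
```

```text
(no output)
```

View pics/w1c.png

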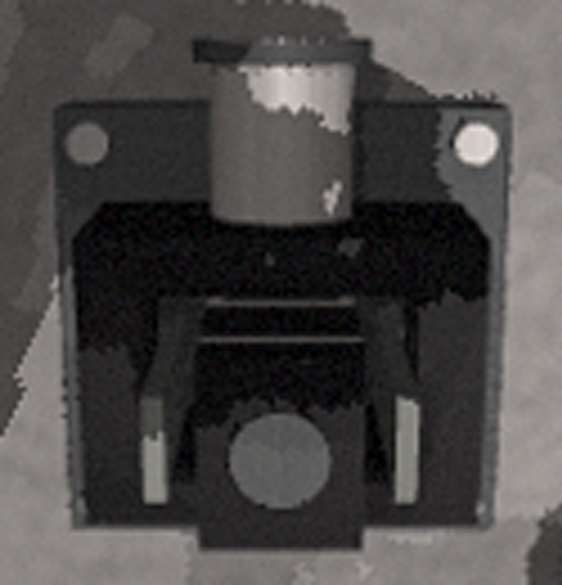

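```bash
python3 - <<'E'
from h import *
c=np.load('c1.npy',allow_pickle=True).item(); c['fish']=1
f=lambda a,b,z:at(c,(190+a/4.5,100+b/4.5),z)
print('cap',f(280,460,.106))
P=[f(140,397,.102),f(420,397,.102),f(420,503,.102),f(143,503,.102)]
print(np.mean(P,0)); 
d=P[1]-P[0];print('yaw',np.degrees(np.arctan2(d[1],d[0]))+90,np.linalg.norm(d),np.linalg.norm(P[2]-P[1]))
a,b=f(87,143,.01),f(475,143,.01);d=b-a;print('bolts yaw',np.degrees(np.arctan2(d[1],d[0]))+90,np.linalg.norm(d))
print((a+b)/2-0.046*np.array([np.cos(.4974),np.sin(.4974),0]))
E
```

```text
cap [0.59144637 0.12932523 0.106     ]
[0.59176344 0.12935902 0.102     ]
yaw 28.441066991516415 0.049930435026295676 0.020374129191069686
bolts yaw 28.423131953672467 0.09295598228905895
[0.59104502 0.12904359 0.01      ]
```

Call:
drive_tool --steps '[[[1, 0, 15], 0], [[0, 0, 25], 0], [[0, 0, 25], 0], [[0, 0, 25], 0], [[0, 0, 15], 0], [[0, 0, 6], 0], [[0, 0, 0], 0], [[0, 0, 0], 0]]'

```text
time: 3.03
tool_pos: [0.5933, 0.129, 0.0804]
tcp_rot: [3.045, 0.772, 0.002]
wrist_force: [0.2, 0.1, 0.2]
width: 0.999
```

```bash
python3 - <<'E'
from h import *
import cv2
plan(.5916,.1293,.067,28.43)
c=bot.camera_info('wrist'); im=bot.read_camera('wrist')
cv2.imwrite('pics/w2.png',im[:,:,::-1])
im=bot.read_camera('side');cv2.imwrite('pics/s2.png',cv2.resize(im[160:280,200:330,::-1],None,fx=4.5,fy=4.5))
plan(.5916,.1293,.067,28.43)
E
```

```text
t 3.03 pos [0.5933 0.129  0.0804] yaw 28.46 tilt [ 1.3e-03  3.0e-04 -1.0e+00] q [0.17 0.27 1.89 0.   0.98 1.25] F [0.2 0.1 0.2] w 0.999
shift tool mm [-1.4 -1.1 13.4] twist deg 0.03 M [[0.879, 0.476, 0.001], [0.476, -0.879, 0.0], [0.001, 0.0, -1.0]]
t 3.13 pos [0.5942 0.1293 0.0814] yaw 28.49 tilt [ 3.4e-03  6.0e-04 -1.0e+00] q [0.17 0.27 1.89 0.   0.98 1.25] F [0.7 0.5 0.3] w 0.999
shift tool mm [-2.3 -1.2 14.4] twist deg 0.06 M [[0.879, 0.477, 0.003], [0.477, -0.879, 0.001], [0.003, 0.001, -1.0]]
```

View pics/w2.png

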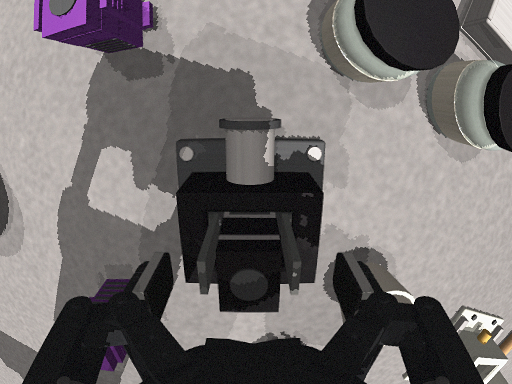

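View pics/s2.png

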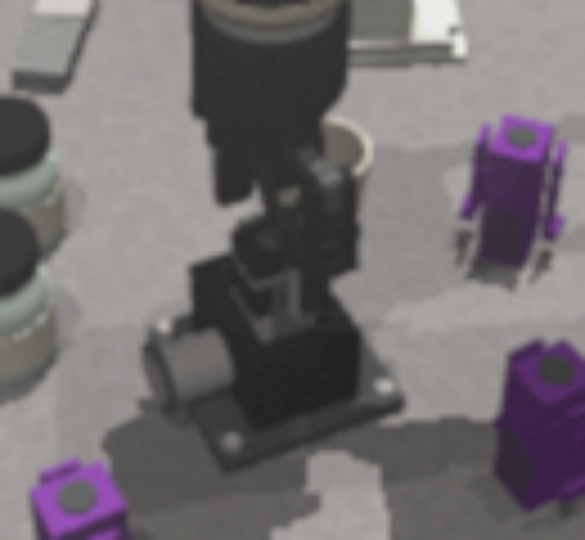

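Call:
drive_tool --steps '[[[-1.5, -1.2, 5], 0], [[0, 0, 5], 0], [[0, 0, 3], 0], [[0, 0, 0], 0], [[0, 0, 0], 0], [[0, 0, 0], 0], [[0, 0, 0], 0]]'

```text
time: 3.72
tool_pos: [0.5908, 0.1296, 0.0664]
tcp_rot: [3.045, 0.774, 0.0]
wrist_force: [-0.3, 0.4, 0.0]
width: 1.005
```

```bash
python3 - <<'E'
from h import *
plan(.5916,.1293,.067,28.43)
E
```

```text
t 3.72 pos [0.5908 0.1296 0.0664] yaw 28.53 tilt [ 2.e-04  0.e+00 -1.e+00] q [0.17 0.28 1.9  0.   0.95 1.25] F [-0.3  0.4  0. ] w 1.005
shift tool mm [ 0.5  0.7 -0.6] twist deg 0.1 M [[0.879, 0.478, 0.0], [0.478, -0.879, 0.0], [0.0, 0.0, -1.0]]
```

Call:
drive_tool --steps '[[[0.3, 0.4, 0], 0.1], [[0, 0, 0], 0], [[0, 0, 0], 0], [[0, 0, 0], 0], [[0, 0, 0], 0], [[0, 0, 0], 0]]' --jaw 0.54 --force 20

```text
time: 4.22
tool_pos: [0.5913, 0.1294, 0.0665]
tcp_rot: [3.045, 0.771, 0.001]
wrist_force: [0.1, 0.6, 2.1]
width: 0.541
```

```bash
python3 - <<'E'
from h import *
import cv2
plan(.5916,.1293,.067,28.43)
im=bot.read_camera('wrist')
cv2.imwrite('pics/w3.png',cv2.resize(im[120:340,120:390,::-1],None,fx=2.6,fy=2.6))
E
```

```text
t 4.22 pos [0.5913 0.1294 0.0665] yaw 28.43 tilt [ 3.e-04  0.e+00 -1.e+00] q [ 0.17  0.28  1.9  -0.    0.95  1.25] F [0.1 0.6 2.1] w 0.541
shift tool mm [ 0.2  0.2 -0.5] twist deg -0.0 M [[0.879, 0.476, 0.0], [0.476, -0.879, 0.0], [0.0, 0.0, -1.0]]
```

View pics/w3.png

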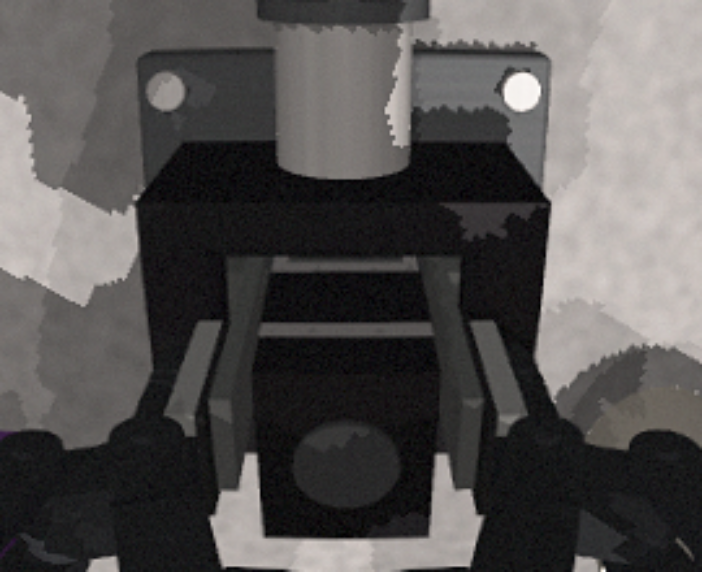

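Fingers are astride both tabs and well centred. Now to pinch.

Call:
drive_tool --steps '[[[0, 0, 0], 0], [[0, 0, 0], 0], [[0, 0, 0], 0], [[0, 0, 0], 0]]' --jaw 0.3 --force 32

```text
time: 4.6
tool_pos: [0.5914, 0.1294, 0.0666]
tcp_rot: [3.045, 0.772, 0.001]
wrist_force: [-0.8, 0.2, 3.8]
width: 0.388
```

Call:
drive_tool --steps '[[[0, 0, 0], 0], [[0, 0, 0], 0]]'

```text
time: 4.77
tool_pos: [0.5914, 0.1294, 0.0665]
tcp_rot: [3.045, 0.771, 0.001]
wrist_force: [-0.2, 1.0, 2.5]
width: 0.394
```

```bash
python3 - <<'E'
from h import *
import cv2
plan(.5916,.1293,.067,28.43)
im=bot.read_camera('wrist')
cv2.imwrite('pics/w4.png',cv2.resize(im[120:340,120:390,::-1],None,fx=2.6,fy=2.6))
E
```

```text
t 4.77 pos [0.5914 0.1294 0.0665] yaw 28.43 tilt [ 4.e-04  1.e-04 -1.e+00] q [ 0.17  0.28  1.9  -0.    0.95  1.25] F [-0.2  1.   2.5] w 0.394
shift tool mm [ 0.1  0.2 -0.5] twist deg 0.0 M [[0.879, 0.476, 0.0], [0.476, -0.879, 0.0], [0.0, 0.0, -1.0]]
```

View pics/w4.png

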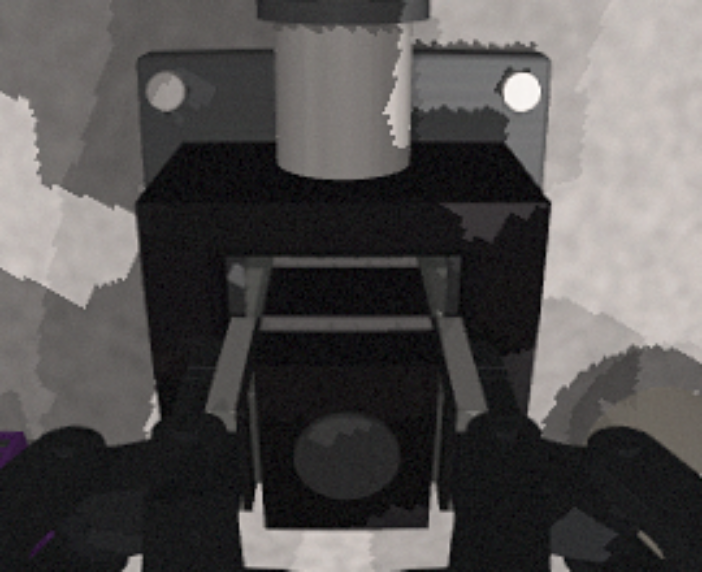

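Both tabs pinched symmetrically with near-zero side force. Lifting slowly.

Call:
drive_tool --steps '[[[0, 0, -2], 0], [[0, 0, -2], 0], [[0, 0, -2], 0], [[0, 0, -2], 0]]'

```text
time: 5.15
tool_pos: [0.5902, 0.1292, 0.0734]
tcp_rot: [-3.045, -0.771, 0.003]
wrist_force: [-0.5, -0.3, -2.3]
width: 0.39
```

Call:
drive_tool --steps '[[[0, 0, -4], 0], [[0, 0, -8], 0], [[0, 0, -8], 0], [[0, 0, -8], 0], [[0, 0, -8], 0], [[0, 0, -8], 0], [[0, 0, -8], 0], [[0, 0, -10], 0]]'

```text
time: 5.82
tool_pos: [0.5909, 0.1293, 0.137]
tcp_rot: [-3.045, -0.771, 0.001]
wrist_force: [0.1, 0.2, -2.3]
width: 0.387
```

Call:
drive_tool --steps '[[[0, 0, -20], 0], [[0, 0, -20], 0], [[0, 0, -20], 0], [[0, 0, -10], 0], [[0, 0, 0], 0], [[0, 0, 0], 0]]'

```text
time: 6.32
tool_pos: [0.5915, 0.1294, 0.2069]
tcp_rot: [3.045, 0.771, 0.002]
wrist_force: [-0.8, 0.1, -2.0]
width: 0.39
```

```bash
python3 - <<'E'
from h import *
import cv2
plan(.5445,-.2153,.2,5.5)
for n in('side','wrist'): cv2.imwrite(f'pics/{n}5.png',bot.read_camera(n)[:,:,::-1])
E
```

```text
t 6.32 pos [0.5915 0.1294 0.2069] yaw 28.43 tilt [ 1.4e-03  2.0e-04 -1.0e+00] q [ 0.17  0.15  1.79 -0.    1.2   1.25] F [-0.8  0.1 -2. ] w 0.39
shift tool mm [-205.4  280.8    6.8] twist deg 22.93 M [[0.879, 0.476, 0.001], [0.476, -0.879, 0.0], [0.001, 0.0, -1.0]]
```

View pics/side5.png

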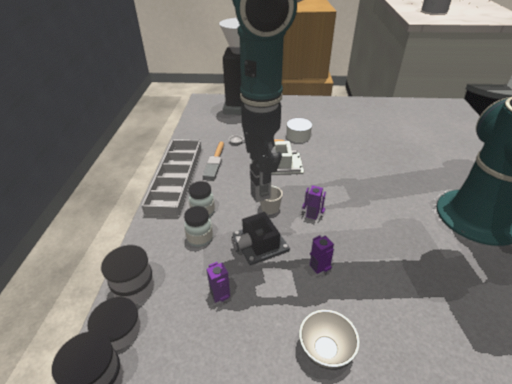

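View pics/wrist5.png

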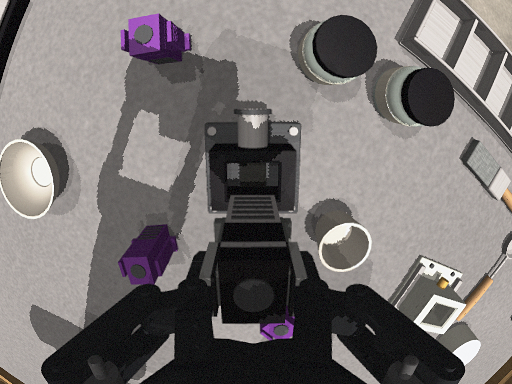

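Cartridge is out and hanging upright (wrist view around (255,290), empty collector at (252,165)). I'll move near the dock and stop 60 mm short to view the socket.

Call:
drive_tool --steps '[[[-12, 12, 0], 0], [[-22, 22, 0], 0], [[-28, 27, 0], 0], [[-28, 28, 0], 0], [[-28, 28, 0], 0], [[-28, 28, 0], 0], [[-28, 28, 0], 0], [[-28, 28, 0], 0]]'

```text
time: 7.08
tool_pos: [0.5072, -0.1447, 0.2044]
tcp_rot: [-3.044, -0.772, 0.004]
wrist_force: [0.4, -0.4, -2.3]
width: 0.39
```

Call:
drive_tool --steps '[[[-26, 25, 0], 0], [[-20, 20, 0], 0], [[-12, 11, 0], 0], [[0, 0, 0], 6], [[0, 0, 0], 6], [[0, 0, 0], 6], [[0, 0, 0], 5], [[0, 0, 0], 0]]'

```text
time: 7.75
tool_pos: [0.4837, -0.22, 0.2043]
tcp_rot: [-3.137, -0.145, 0.005]
wrist_force: [-0.5, 0.5, -2.2]
width: 0.389
```

Call:
drive_tool --steps '[[[0, 0, 0], 0], [[0, 0, 0], 0], [[0, 0, 0], 0]]'

```text
time: 8.0
tool_pos: [0.4846, -0.2201, 0.2057]
tcp_rot: [-3.137, -0.151, 0.001]
wrist_force: [-0.4, -0.0, -1.8]
width: 0.388
```

```bash
python3 - <<'E'
from h import *
import cv2
plan(.5445,-.2153,.2,5.5)
c=bot.camera_info('wrist'); im=bot.read_camera('wrist'); c['fish']=1; np.save('c6.npy',c,allow_pickle=True)
plan(.5445,-.2153,.2,5.5)
cv2.imwrite('pics/w6.png',im[:,:,::-1])
E
```

```text
t 8.0 pos [ 0.4846 -0.2201  0.2057] yaw 5.53 tilt [-9.e-04  5.e-04 -1.e+00] q [-0.47  0.01  1.94  0.    1.19  1.  ] F [-0.4 -0.  -1.8] w 0.388
shift tool mm [60.1  1.   5.6] twist deg 0.03 M [[0.995, 0.096, -0.001], [0.096, -0.995, 0.0], [-0.001, -0.001, -1.0]]
t 8.05 pos [ 0.4847 -0.2202  0.2059] yaw 5.5 tilt [-6.e-04  3.e-04 -1.e+00] q [-0.47  0.01  1.94  0.    1.19  1.  ] F [-1.2 -0.4 -1.5] w 0.389
shift tool mm [60.   0.8  5.9] twist deg 0.0 M [[0.995, 0.096, -0.001], [0.096, -0.995, 0.0], [-0.001, -0.0, -1.0]]
```

View pics/w6.png

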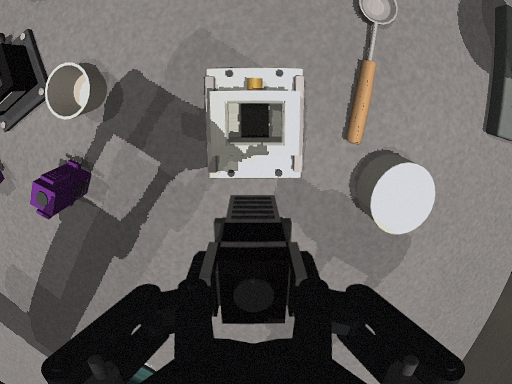

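```bash
python3 - <<'E'
import cv2
im=cv2.imread('pics/w6.png')
cv2.imwrite('pics/w6c.png',cv2.resize(im[60:185,195:315],None,fx=4.7,fy=4.7,interpolation=cv2.INTER_CUBIC))
E
```

```text
(no output)
```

View pics/w6c.png

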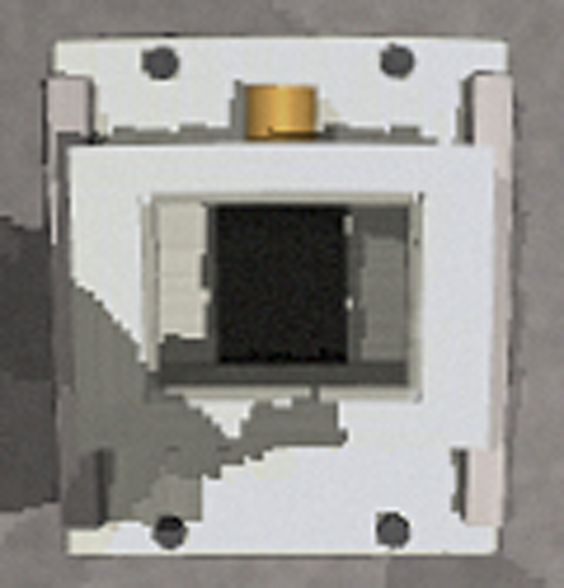

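```bash
python3 - <<'E'
from h import *
c=np.load('c6.npy',allow_pickle=True).item()
def sh(n,l,z):
    P=np.array([at(c,(195+a/4.7,60+b/4.7),z)[:2] for a,b in l]);m=P.mean(0)
    print(n,m.round(4),[round(float(np.linalg.norm(P[i]-P[(i+1)%4])),4) for i in range(4)],[round(float(np.degrees(np.arctan2(*(P[(i+1)%4]-P[i])[::-1]))%90),1) for i in range(4)])
sh('chamfer',[(143,193),(425,193),(422,400),(147,398)],.062)
sh('block',[(68,143),(493,147),(490,449),(75,449)],.062)
for z in(.008,.012): sh('holes',[(160,62),(396,62),(393,530),(171,531)],z)
sh('base',[(55,41),(506,41),(497,553),(70,553)],.01)
E
```

```text
chamfer [ 0.5443 -0.2177] [0.0567, 0.0427, 0.0566, 0.0423] [5.6, 5.7, 5.1, 5.8]
block [ 0.5442 -0.2172] [0.0855, 0.0627, 0.0865, 0.0635] [5.0, 6.4, 5.5, 5.5]
holes [ 0.539  -0.2177] [0.0559, 0.1156, 0.0556, 0.1159] [5.6, 6.0, 5.8, 6.1]
holes [ 0.5394 -0.2176] [0.0553, 0.1143, 0.055, 0.1145] [5.6, 6.0, 5.8, 6.1]
base [ 0.5394 -0.2181] [0.1068, 0.1268, 0.1074, 0.1267] [5.6, 6.0, 5.5, 5.8]
```

Socket centre at (0.5443, −0.2177), yaw 5.7°. I'll move above it and go down to just over the rim.

Call:
drive_tool --steps '[[[12, 0.6, 0], -0.2], [[18, 1, 0], 0], [[18, 1, 0], 0], [[11.4, 0.6, 0], 0], [[0, 0, 20], 0], [[0, 0, 20], 0], [[0, 0, 20], 0], [[0, 0, 15], 0]]'

```text
time: 8.72
tool_pos: [0.5442, -0.2173, 0.1294]
tcp_rot: [-3.137, -0.156, 0.002]
wrist_force: [0.4, 0.7, -1.7]
width: 0.389
```

Call:
drive_tool --steps '[[[0, 0, 8], 0], [[0, 0, 0], 0], [[0, 0, 0], 0], [[0, 0, 0], 0], [[0, 0, 0], 0], [[0, 0, 0], 0]]'

```text
time: 9.22
tool_pos: [0.5453, -0.2182, 0.1248]
tcp_rot: [3.137, 0.154, 0.004]
wrist_force: [-0.0, -0.5, -2.8]
width: 0.388
```

```bash
python3 - <<'E'
from h import *
import cv2
plan(.5442,-.2177,.1165,5.7)
c=bot.camera_info('wrist'); im=bot.read_camera('wrist'); 
i2=bot.read_camera('side')
plan(.5442,-.2177,.1165,5.7)
cv2.imwrite('pics/w7.png',im[:,:,::-1])
cv2.imwrite('pics/s7.png',cv2.resize(i2[80:200,220:340,::-1],None,fx=4.8,fy=4.8))
E
```

```text
t 9.22 pos [ 0.5453 -0.2182  0.1248] yaw 5.63 tilt [ 0.0024 -0.001  -1.    ] q [-0.42  0.19  1.9   0.    1.05  1.05] F [-0.  -0.5 -2.8] w 0.388
shift tool mm [-1.  -0.6  8.3] twist deg -0.07 M [[0.995, 0.098, 0.002], [0.098, -0.995, -0.001], [0.002, 0.001, -1.0]]
t 9.32 pos [ 0.5449 -0.2181  0.1243] yaw 5.63 tilt [ 1.6e-03 -7.0e-04 -1.0e+00] q [-0.42  0.19  1.9   0.    1.05  1.05] F [ 0.4  0.3 -2. ] w 0.393
shift tool mm [-0.6 -0.4  7.8] twist deg -0.07 M [[0.995, 0.098, 0.002], [0.098, -0.995, -0.001], [0.002, 0.001, -1.0]]
```

View pics/w7.png

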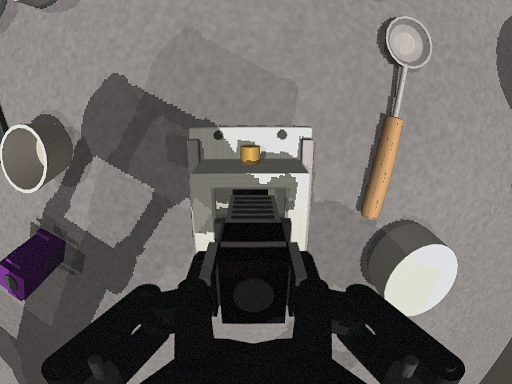

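View pics/s7.png

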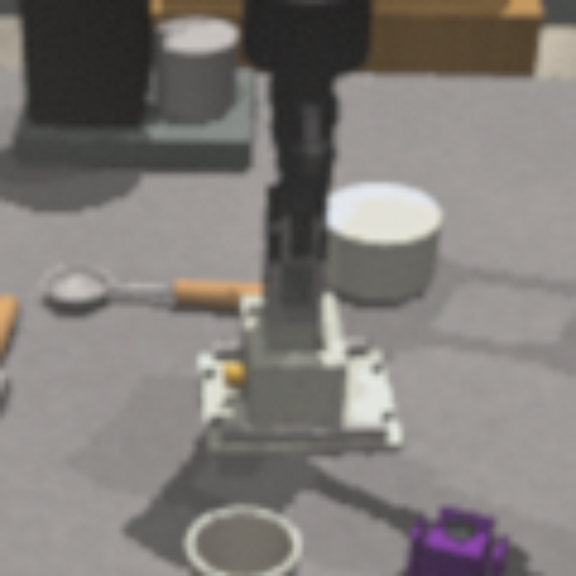

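Call:
drive_tool --steps '[[[-0.5, -0.4, 4], 0], [[0, 0, 4], 0], [[0, 0, 2], 0], [[0, 0, 0], 0], [[0, 0, 0], 0], [[0, 0, 0], 0]]'

```text
time: 9.82
tool_pos: [0.5437, -0.2174, 0.1131]
tcp_rot: [-3.138, -0.154, 0.0]
wrist_force: [-1.0, 0.3, -2.5]
width: 0.393
```

Call:
drive_tool --steps '[[[0, 0, 2], 0], [[0, 0, 2], 0], [[0, 0, 2], 0], [[0, 0, 1], 0], [[0, 0, 1], 0]]'

```text
time: 10.23
tool_pos: [0.5436, -0.2174, 0.105]
tcp_rot: [-3.138, -0.154, 0.001]
wrist_force: [0.7, -0.1, -1.8]
width: 0.388
```

```bash
python3 - <<'E'
from h import *
plan(.5442,-.2177,.0665,5.7)
E
```

```text
t 10.23 pos [ 0.5436 -0.2174  0.105 ] yaw 5.63 tilt [-4.e-04  2.e-04 -1.e+00] q [-0.42  0.21  1.92  0.    1.01  1.05] F [ 0.7 -0.1 -1.8] w 0.388
shift tool mm [ 0.6  0.4 38.5] twist deg -0.07 M [[0.995, 0.098, -0.0], [0.098, -0.995, 0.0], [-0.0, -0.0, -1.0]]
```

No contact force 3.5 mm below the rim, so the cartridge is in the opening. Continuing down.

Call:
drive_tool --steps '[[[0.5, 0.3, 3], 0], [[0, 0, 3], 0], [[0, 0, 3], 0], [[0, 0, 3], 0], [[0, 0, 2], 0], [[0, 0, 0], 0]]'

```text
time: 10.73
tool_pos: [0.5438, -0.2174, 0.0905]
tcp_rot: [-3.137, -0.154, 0.002]
wrist_force: [-0.7, -0.8, -2.2]
width: 0.389
```

Call:
drive_tool --steps '[[[0, 0, 3], 0], [[0, 0, 3], 0], [[0, 0, 3], 0], [[0, 0, 3], 0], [[0, 0, 2], 0], [[0, 0, 0], 0]]'

```text
time: 11.23
tool_pos: [0.5443, -0.2177, 0.0774]
tcp_rot: [-3.138, -0.154, 0.0]
wrist_force: [-1.8, 0.5, 2.7]
width: 0.389
```

```bash
python3 - <<'E'
from h import *
plan(.5442,-.2177,.0665,5.7)
E
```

```text
t 11.23 pos [ 0.5443 -0.2177  0.0774] yaw 5.63 tilt [-1.e-04  1.e-04 -1.e+00] q [-0.42  0.24  1.94  0.    0.96  1.05] F [-1.8  0.5  2.7] w 0.389
shift tool mm [-0.2  0.  10.9] twist deg -0.07 M [[0.995, 0.098, -0.0], [0.098, -0.995, 0.0], [-0.0, -0.0, -1.0]]
```

Call:
drive_tool --steps '[[[0, 0, 1], 0], [[0, 0, 1], 0], [[0, 0, 1], 0], [[0, 0, 1], 0], [[0, 0, 0], 0]]'

```text
time: 11.65
tool_pos: [0.5445, -0.2177, 0.0736]
tcp_rot: [3.138, 0.154, 0.001]
wrist_force: [-2.2, 1.5, 6.5]
width: 0.389
```

Call:
drive_tool --steps '[[[0, 0, 1], 0], [[0, 0, 1], 0], [[0, 0, 0], 0], [[0, 0, 0], 0]]'

```text
time: 11.98
tool_pos: [0.5447, -0.2177, 0.0719]
tcp_rot: [3.138, 0.154, 0.001]
wrist_force: [-1.9, 2.2, 5.5]
width: 0.389
```

Call:
drive_tool --steps '[[[0, 0, 1], 0], [[0, 0, 0.5], 0], [[0, 0, 0], 0], [[0, 0, 0], 0]]'

```text
time: 12.32
tool_pos: [0.5449, -0.2177, 0.0707]
tcp_rot: [3.138, 0.154, 0.002]
wrist_force: [-2.8, 2.0, 7.6]
width: 0.386
```

```bash
python3 - <<'E'
from h import *
import cv2
plan(.5442,-.2177,.0665,5.7)
im=bot.read_camera('wrist');i2=bot.read_camera('side')
plan(.5442,-.2177,.0665,5.7)
cv2.imwrite('pics/w8.png',cv2.resize(im[120:340,120:390,::-1],None,fx=2.6,fy=2.6))
cv2.imwrite('pics/s8.png',cv2.resize(i2[80:200,220:340,::-1],None,fx=4.8,fy=4.8))
E
```

```text
t 12.32 pos [ 0.5449 -0.2177  0.0707] yaw 5.62 tilt [ 1.1e-03 -1.0e-04 -1.0e+00] q [-0.42  0.25  1.94  0.    0.95  1.05] F [-2.8  2.   7.6] w 0.386
shift tool mm [-0.7 -0.1  4.2] twist deg -0.08 M [[0.995, 0.098, 0.001], [0.098, -0.995, -0.0], [0.001, 0.0, -1.0]]
t 12.42 pos [ 0.5449 -0.2177  0.0707] yaw 5.63 tilt [ 1.1e-03 -1.0e-04 -1.0e+00] q [-0.42  0.25  1.94  0.    0.95  1.05] F [-2.   1.7  7.8] w 0.391
shift tool mm [-0.7 -0.1  4.2] twist deg -0.07 M [[0.995, 0.098, 0.001], [0.098, -0.995, -0.0], [0.001, 0.0, -1.0]]
```

View pics/w8.png

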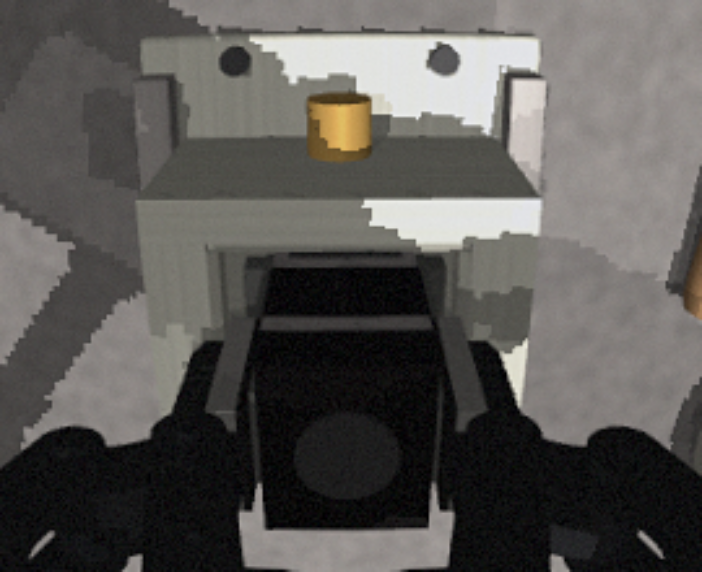

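View pics/s8.png

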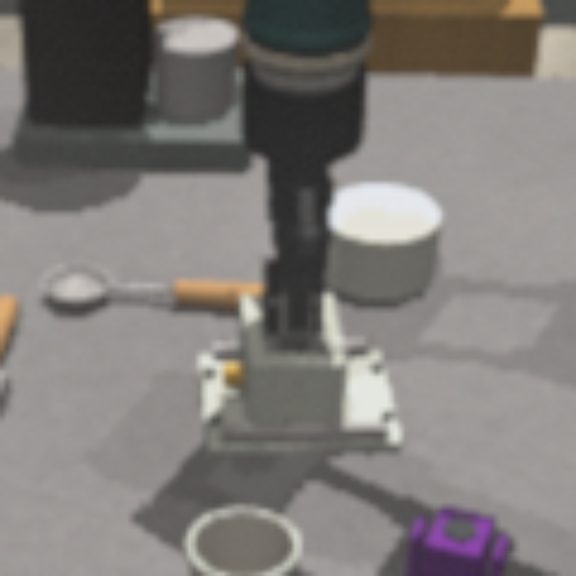

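Call:
drive_tool --steps '[[[-0.3, 0, 0.7], 0], [[0, 0, 0.6], 0], [[0, 0, 0], 0], [[0, 0, 0], 0]]'

```text
time: 12.75
tool_pos: [0.545, -0.2177, 0.0698]
tcp_rot: [3.138, 0.154, 0.003]
wrist_force: [-2.4, 2.2, 8.4]
width: 0.39
```

Call:
drive_tool --steps '[[[0, 0, 0.8], 0], [[0, 0, 0.7], 0], [[0, 0, 0], 0], [[0, 0, 0], 0]]'

```text
time: 13.08
tool_pos: [0.5461, -0.2178, 0.0696]
tcp_rot: [3.137, 0.154, 0.006]
wrist_force: [-2.1, 3.6, 13.5]
width: 0.387
```

```bash
python3 - <<'E'
from h import *
plan(.5442,-.2177,.0665,5.7)
E
```

```text
t 13.08 pos [ 0.5461 -0.2178  0.0696] yaw 5.61 tilt [ 4.1e-03 -4.0e-04 -1.0e+00] q [-0.42  0.25  1.94  0.    0.95  1.05] F [-2.1  3.6 13.5] w 0.387
shift tool mm [-1.9 -0.2  3.1] twist deg -0.09 M [[0.995, 0.098, 0.004], [0.098, -0.995, -0.0], [0.004, 0.001, -1.0]]
```

The seat stop shows as a steep force rise (8→13.5 N) at TCP z = 0.0697. Releasing here.

Call:
drive_tool --steps '[[[0, 0, 0], 0], [[0, 0, 0], 0], [[0, 0, 0], 0], [[0, 0, 0], 0], [[0, 0, 0], 0]]' --jaw 1

```text
time: 13.5
tool_pos: [0.5437, -0.2178, 0.0664]
tcp_rot: [-3.138, -0.154, 0.001]
wrist_force: [-0.5, 0.6, 0.3]
width: 1.003
```

```bash
python3 - <<'E'
from h import *
import cv2
im=bot.read_camera('wrist')
plan(.5442,-.2177,.0665,5.7)
cv2.imwrite('pics/w9.png',cv2.resize(im[120:340,120:390,::-1],None,fx=2.6,fy=2.6))
E
```

```text
t 13.55 pos [ 0.5436 -0.2177  0.0663] yaw 5.63 tilt [-7.e-04  2.e-04 -1.e+00] q [-0.42  0.25  1.95 -0.    0.94  1.05] F [0.4 0.4 0.6] w 0.997
shift tool mm [ 0.6  0.  -0.2] twist deg -0.07 M [[0.995, 0.098, -0.001], [0.098, -0.995, 0.0], [-0.001, -0.0, -1.0]]
```

View pics/w9.png

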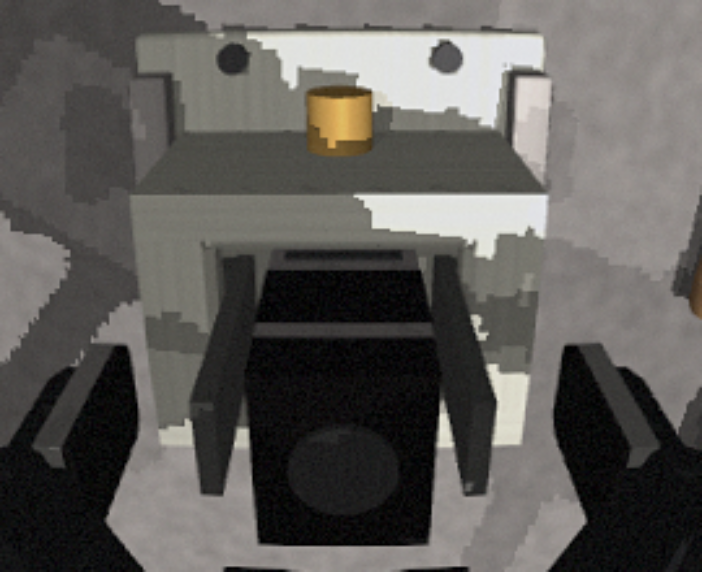

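Both tabs are sprung out (left one at ~(215,400), right at ~(470,400)). Lifting clear and checking the height.

Call:
drive_tool --steps '[[[0, 0, -5], 0], [[0, 0, -15], 0], [[0, 0, -25], 0], [[0, 0, -30], 0], [[0, 0, -30], 0], [[0, 0, -15], 0], [[0, 0, 0], 0], [[0, 0, 0], 0]]'

```text
time: 14.22
tool_pos: [0.5448, -0.2182, 0.1884]
tcp_rot: [3.136, 0.154, 0.004]
wrist_force: [-1.3, 0.1, -1.0]
width: 1.001
```

Call:
drive_tool --steps '[[[-20, 0, 0], 0], [[-30, 0, 0], 0], [[-30, 0, 0], 0], [[-20, 0, 0], 0], [[0, 0, 0], 0], [[0, 0, 0], 0], [[0, 0, 0], 0], [[0, 0, 0], 0]]'

```text
time: 14.88
tool_pos: [0.4451, -0.2274, 0.1864]
tcp_rot: [-3.137, -0.155, 0.001]
wrist_force: [-0.0, 0.4, -0.2]
width: 1.005
```

```bash
python3 - <<'E'
from h import *
import cv2
plan(.5442,-.2177,.2,5.7)
c=bot.camera_info('wrist'); im=bot.read_camera('wrist'); c['fish']=1; np.save('c10.npy',c,allow_pickle=True)
i2=bot.read_camera('side');it=bot.read_camera('top')
cv2.imwrite('pics/w10.png',cv2.resize(im[50:200,180:330,::-1],None,fx=4,fy=4,interpolation=cv2.INTER_CUBIC))
f=lambda a:cv2.resize(a,None,fx=5,fy=5,interpolation=cv2.INTER_CUBIC)
cv2.imwrite('pics/s10.png',np.hstack([f(i2[100:180,240:320,::-1]),f(it[170:250,300:380,::-1])]))
cv2.imwrite('pics/t10.png',it[:,:,::-1])
E
```

```text
t 14.88 pos [ 0.4451 -0.2274  0.1864] yaw 5.65 tilt [-4.e-04  5.e-04 -1.e+00] q [-0.52 -0.04  2.02  0.    1.16  0.95] F [-0.   0.4 -0.2] w 1.005
shift tool mm [ 99.6   0.1 -13.6] twist deg -0.05 M [[0.995, 0.098, -0.0], [0.098, -0.995, 0.0], [-0.0, -0.001, -1.0]]
```

View pics/w10.png

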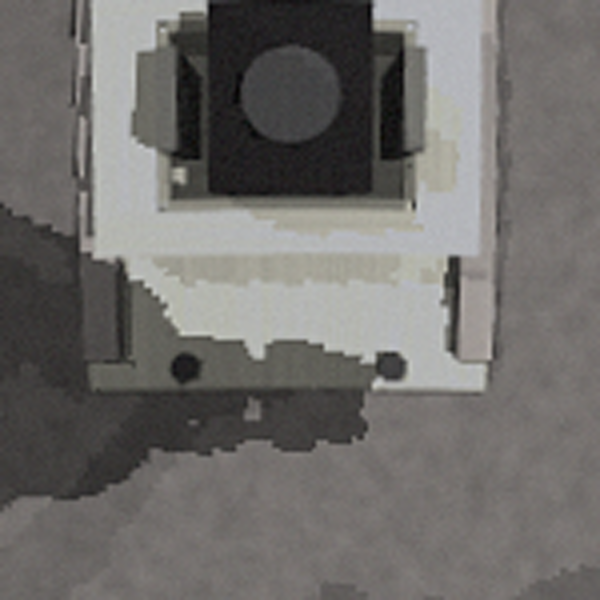

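View pics/s10.png

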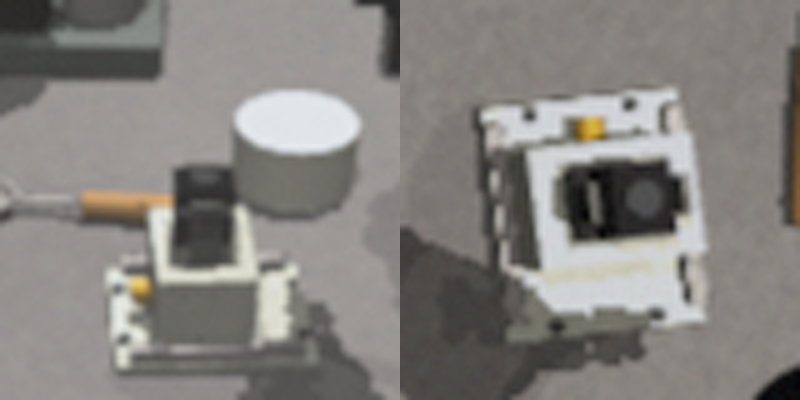

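View pics/t10.png

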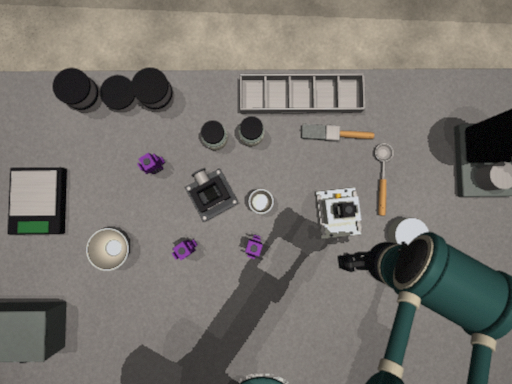

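```bash
python3 - <<'E'
from h import *
c=np.load('c10.npy',allow_pickle=True).item()
rs=[ray(c,(253,73.75)),ray('top',(349,209)),ray('side',(280.8,135.4))]
def tri(rs):
    A=0;b=0
    for p,d in rs:
        d=d/np.linalg.norm(d);K=np.eye(3)-np.outer(d,d);A=A+K;b=b+K@p
    return np.linalg.solve(A,b)
print(tri(rs),tri(rs[:2]),tri(rs[1:]),tri([rs[0],rs[2]]))
# collector-start reference using the same cameras
c=np.load('c1.npy',allow_pickle=True).item();c['fish']=1
print(tri([ray(c,(252.2,202.2)),ray('top',(179+177/6.25,163+185/6.25)),ray('side',(222+194/5,195+87/5))]))
for z in (.105,.108,.112): print(z,at(c and np.load('c10.npy',allow_pickle=True).item(),(253,73.75),z))
E
```

```text
[ 0.54661289 -0.21764806  0.10952721] [ 0.54765546 -0.21851253  0.10233088] [ 0.54697712 -0.21646229  0.1106269 ] [ 0.54556595 -0.21827439  0.10950047]
[0.59137581 0.13011644 0.10815011]
0.105 [ 0.54626037 -0.21826161  0.105     ]
0.108 [ 0.54600816 -0.21828426  0.108     ]
0.112 [ 0.54567188 -0.21831447  0.112     ]
```

The cap top triangulates to about 0.1095 m. The same method read 0.108 m on the seated cartridge, where it should be 0.106 m. Corrected, the underside is about 22–23 mm up, which matches locked. Handing in.

```bash
python3 - <<'E'
from workcell import bot
print(bot.read_state()['wrist_force']); bot.finish_job()
E
```

```text
[-0.09047385 -0.28171726 -0.07806741]
the job is handed in; nothing more can be done
```

The cartridge is in the dock's socket with both tabs sprung back out, and by my checks it is locked. I handed the job in at about 15 s; `finish_job` gave no verdict.

**What I did:** I pinched the tabs with a 32 N grip, lifted the cartridge straight out of the collector and lined it up with the socket, which stood about 5 mm off mid-travel. I pressed it down until the seat reached its stop and let go there. The highest wrist force I read was about 14 N, well under the 40 N limit.

**Last checks:**
- **Tabs:** the wrist camera showed both tabs out after release.
- **Position:** the cartridge looks upright and centred in the socket.
- **Height:** the cap height puts the underside about 22–23 mm up, where 23 mm means locked. This is the least certain check: pairs of cameras disagreed by up to 8 mm, and the wrist and top pair alone read too low.
- **Press depth:** two figures disagreed by about 3 mm. The depth worked out from the collector grasp had the underside still 23 mm up, but the force said the seat was at its stop, 20 mm. I went by the force.
- **Surroundings:** the bystanders look unmoved in the top view, though the arm partly hides the tub. The gripper was clear and touching nothing.

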